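# Close a two-part casting mould with its cam lock

### The arm

A 7-joint arm with a two-finger parallel gripper is mounted at the origin on the work surface. World frame = base frame: x ahead of the robot, y to its left, z up, the work surface at z = 0. Lengths are in m, angles in rad, forces in N, time in s.
With the tool pointing down it reaches from about 0.4 to 0.85 m from the base axis. Payload 6.9 kg.
Tool frame: the origin (TCP) lies midway between the tips of the shut fingers; the grasp point (between the pads) lies behind it (ctrl.pinch_z is the z of the grasp point in the tool frame, in m); z points along the fingers, y is the line along which they close (so a half turn about z gives the same grasp; the last joint's range is limited). The gripper opens to 85 mm and grips with 20 to 120 N. Pads are 22 mm wide; open, the fingers measure 114 mm over their backs; the gripper's body (76 mm by 85 mm) begins 54 mm behind the grasp point. The pads swing forward as they close: fully open they stand 13 mm farther back than shut.
Start: joints at [-1.204, 0.507, -0.238, 1.5, 0.126, 1.149, -0.155], TCP at [0.162, 0.604, 0.204] pointing down, gripper open.
Joint ranges: [-3.08, 3.08], [-0.24, 2.05], [-1.43, 1.35], [0, 2.5], [-1.52, 4.66], [0.17, 1.96], [-2.89, 2.89]. Speed limits (rad/s): [2.39, 2.39, 3.14, 3.14, 3.14, 3.14, 3.14].

### API

Orientations are given as a unit quaternion [w, x, y, z].
In Python, from station import ctrl, get_state, vision, ticket, models gives the robot as it stands. Calls block until the motion is done:
- ctrl.movep(position, orientation): joint-space move of the TCP to a pose.
- ctrl.movel(position, frame=None, max_speed=0.15): straight line of the TCP; frame=None keeps the orientation; max_speed is the mean speed in m/s.
- ctrl.set_joints(angles): joint-space move.
- ctrl.ungrasp() and ctrl.close_gripper(force=None): open the fingers fully, or close them until they stop; force is the grip in N (None keeps the last).
- ctrl.pause(seconds).
- ctrl.ik(position, orientation): joint angles nearest the present ones, or None.
- get_state(): the state.
- vision.grab_frame(name): name is "side" or "top"; returns (picture, depth): 400x640x3 uint8, blue, green, red; 400x640 float32, m along the optical axis (not along the pixel's ray), 0 where there is no reading.
- vision.camera_info(name): a dict with "mtx" (3x3 intrinsics, pixels), "R" (3x3) and "t" (3): a world point X has camera coordinates R X + t. Camera axes: x right, y down, z forward; pixel columns grow to the right and rows downward; lengths in m; the calibration is good to about 2 mm. A picture is of the moment at which its call begins. camera_info takes no time and is no camera call.
A pose or a line that the arm cannot do raises ctrl.Unreachable and nothing moves.
- ticket.close_job(): hands the job in; it is judged then, once.
Trained networks look in the newest picture that a camera, given by its name, has taken for a name from the list of things; names that differ only in an ending like _2 or _b are one class to them, and where a whole thing is asked for, a point or a joint stands for the part that bears it (a point fixed in the world has none). Each returns a list of dicts, best first, with "p" (0 to 1); they miss things now and then, are a little off and sometimes report something else, mostly with a low value. They report only what shows in the picture. A call takes as long as a camera call. They do not tell look-alikes from the thing itself.
- models.recognise(camera, target): "point" ([column, row] in pixels, amid what is visible of it).
- models.masks_of(camera, target): "mask" (400x640 bool, what is visible of it) and "point" ([column, row] in pixels, amid what is visible of it).
The state is a dict: "time": time; "qpos": joint angles; "qd": joint speeds; "tau": joint torques, N m; "tcp_pos": TCP position; "eef_rot": TCP orientation; "contact_force": force on the tool from outside, world axes, zero at the start; "wrist_torque": the same for the moment, N m; "width": finger opening in m; "gripper_force": force on a finger pad.
Only numpy, scipy, OpenCV 4.12 (cv2) and the standard library are available. Lean on these libraries where they do the work, as an engineer would, in place of code of your own. Each camera call takes 0.05 s, during which the arm holds its last target. There are 200 camera calls.

### The job

Close the two-part mould for casting: swing the red cam lever fully open, slide the loose mould half along its rails until its brass stud sits in the cam's open slot, then swing the lever all the way round to its closed stop so that the cam draws the halves tight together. Leave the mould standing flat on its board and do not shift or knock over the pots and tools around it.

Things in the scene. Friction and masses are not known exactly. Their poses are not given: they have to be found in the camera images.
- stand: fixed mould stand, origin on the table under the seam, x axis = closing direction, z up. Plywood board 290 x 150 x 15 mm from 190 mm behind to 100 mm ahead of the origin, with two low aluminium rails (tops 27 mm above the table). The fixed mould half stands on it: blue casing, cream plaster, 70 mm deep, 110 mm wide, top 70 mm above the table
- seam (a point): middle of the joint face of the fixed mould half, 42.5 mm above the table; its x axis is the level closing direction along the rails, from the loose half towards the fixed half; z is up
- pivot (a point): on the cam's upright turning axis, top of the cam plate, 81 mm above the table, 12 mm beyond the seam along the closing direction. Dark steel cam plate 8 mm thick, underside 73 mm above the table, with a 13 mm wide spiral slot that opens at a mouth in its edge and a claw outside it
- cam (a joint): cam angle in rad, growing counter-clockwise seen from above. 0 = fully open stop: the slot's mouth faces the loose half and its stud can enter. 2.1 = closed stop. Starts in between, where the claw bars the stud from entering. Stays where left; takes 1 to 2 N at the paddle, several N as it draws tight over the last 0.3 rad
- paddle (a point): centre of the upright red paddle on the cam's lever, 77 mm from the cam's axis, 98 mm above the table: 46 mm long along the lever (54 to 100 mm from the axis), 10 mm thick, 81 to 115 mm above the table. From above, the lever points from the axis at the angle (cam - 1.0 rad) counter-clockwise from the closing direction, so it swings over and beyond the fixed half
- stud (a point): axis of the upright brass stud on the loose half, 79 mm above the table, 12 mm behind that half's joint face; neck 10 mm, flat head 18 mm across, its top 87.5 mm above the table. Pushed home with the cam open it stops on the cam's hub, 32.5 mm from the cam's axis (8.5 mm gap between the halves); the claw catches it within 37 mm of the axis; drawn tight it is 24 mm from it
- half: loose mould half, 0.4 to 0.75 kg, 80 mm long along the rails, 110 mm wide, 15 to 70 mm above the table, blue casing with cream plaster; slides on the board between the rails with 1.5 mm play each side (about 2 to 6 N moves it). Origin under its joint face, 15 mm above the table; x = closing direction. Starts 30 to 52 mm open
- face (a point): middle of the loose half's joint face, 42.5 mm above the table; x = closing direction
- push_face (a point): middle of the loose half's back face, 42.5 mm above the table, 80 mm behind its joint face: push here along the closing direction
- cup: bystander: small unglazed clay cup, 72 mm across, 85 mm high, beside the stand; origin under its centre
- jar: bystander: white glaze jar with a dark red band, 72 mm across, 100 mm high, beside the stand; origin under its centre
- rib: bystander: flat half-moon wooden rib, 100 x 36 x 7 mm, lying beside the stand; origin under it
- loop_tool: bystander: wooden-handled loop tool lying beside the stand, 150 mm long, 18 mm high, origin under the front end of its handle
- bowl: bystander: white bowl, 150 mm across, 65 mm high, at the left of the table; origin under its centre
- saucepan: bystander: white enamel saucepan with a black handle, 156 mm across, 70 mm high, at the right of the table; origin under its centre
- mug: bystander: blue mug, 80 mm across, 90 mm high, at the left of the table; origin under its centre
Mind the look-alikes: they are no part of the job. What is shaped like the half but green, orange or turquoise is not meant.

How it is judged:
On the way, in this order (a step that is already met when the one before it is completed fails the run):
1. the cam lever has been swung fully open (value of joint cam below 0.15 rad), for 0.2 s.
2. the loose half has been slid up and its stud stands in the mouth of the open cam (horizontal distance between stud and pivot below 0.039 m and value of joint cam below 0.6 rad), for 0.2 s.
At the end, for the whole second after the job is handed in: The cam is at its closed stop (within 0.15 rad), the gap between the two joint faces is under 1.8 mm with the stud drawn to within 26.5 mm of the cam's axis, and the loose half lies flat (within 0.04 rad, 3 mm) and everything is at rest (value of joint cam above 1.95 rad and x of face in the frame of seam above -0.0018 m and horizontal distance between stud and pivot below 0.0265 m and angle between face's own z axis and vertical below 0.04 rad and z of face in the frame of seam below 0.003 m and linear speed of half below 0.01 m/s and velocity of joint cam between -0.05 and 0.05 rad/s); the robot touches nothing.
It fails at once if a pot or tool around the mould was shifted by more than 25 mm (distance of any of cup, jar, rib, loop_tool, bowl, saucepan, mug from where it was at the start of the episode above 0.025 m).
It fails at once if a pot or tool around the mould was knocked over (angle between any of cup, jar, rib, loop_tool, bowl, saucepan, mug's own z axis and vertical above 0.35 rad).
It also fails if it takes over 72 s, if anything falls off the work surface, if the arm or the gripper's body presses on something with over 40 N, if the wrist force passes 120 N, or if a joint passes its speed limit or range.

## Working session

There is one attempt and no reset: what is moved stays moved. The work goes in short steps, each a Python script; the robot and the scene stay as the last script left them, time stands still between calls to the robot, and variables do not carry over. Pictures are saved under pics/ and viewed, at most 10 in all, crops included, and the job is handed in when it is done.

```bash
mkdir -p pics; ls; python3 - <<'E'
from station import *
import cv2,numpy as np
for n in("top","side"):
    p,d=vision.grab_frame(n); cv2.imwrite(f"pics/{n}0.png",p); np.save(f"pics/{n}0.npy",d)
    c=vision.camera_info(n); print(n,c["mtx"].tolist(),(-c["R"].T@c["t"]).round(3))
    for t in("stand","half","cam","stud","paddle","cup","jar","rib","loop_tool","bowl","saucepan","mug"):
        try: print(t,[(np.round(r["point"]).tolist(),round(r["p"],2)) for r in models.recognise(n,t)][:4])
        except Exception as e: print(t,e)
E
```

```text
pics
top [[509.79515494815996, 0.0, 318.4504759314397], [0.0, 509.79515494815996, 197.91713993286942], [0.0, 0.0, 1.0]] [ 0.453 -0.006  1.599]
stand [([341.0, 191.0], 0.83), ([386.0, 212.0], 0.65), ([181.0, 171.0], 0.55)]
half [([255.0, 259.0], 0.92), ([416.0, 258.0], 0.81), ([254.0, 128.0], 0.69), ([344.0, 210.0], 0.67)]
cam []
stud [([255.0, 265.0], 0.93), ([342.0, 211.0], 0.77), ([412.0, 261.0], 0.61)]
paddle [([337.0, 178.0], 0.95), ([478.0, 212.0], 0.46)]
cup [([401.0, 168.0], 0.62)]
jar [([275.0, 200.0], 0.94)]
rib [([301.0, 230.0], 0.74), ([277.0, 200.0], 0.4), ([480.0, 212.0], 0.37)]
loop_tool [([389.0, 208.0], 0.78)]
bowl [([168.0, 243.0], 0.91), ([344.0, 212.0], 0.71)]
saucepan [([478.0, 210.0], 0.94), ([346.0, 212.0], 0.28)]
mug [([181.0, 172.0], 0.77)]
side [[436.3938810222443, 0.0, 328.4883558181765], [0.0, 436.3938810222443, 205.42291450848387], [0.0, 0.0, 1.0]] [ 0.435 -0.927  0.913]
stand [([347.0, 237.0], 0.76), ([380.0, 271.0], 0.34)]
half [([271.0, 302.0], 0.97), ([322.0, 232.0], 0.75), ([262.0, 177.0], 0.59), ([392.0, 163.0], 0.55)]
cam [([360.0, 211.0], 0.55)]
stud [([262.0, 181.0], 0.94), ([273.0, 304.0], 0.87), ([390.0, 165.0], 0.79), ([317.0, 231.0], 0.77)]
paddle [([361.0, 210.0], 0.9)]
cup [([380.0, 270.0], 0.83)]
jar [([297.0, 210.0], 0.74), ([324.0, 181.0], 0.7), ([318.0, 229.0], 0.54)]
rib [([292.0, 210.0], 0.62)]
loop_tool [([326.0, 276.0], 0.7)]
bowl [([273.0, 128.0], 0.86), ([345.0, 237.0], 0.68)]
saucepan [([342.0, 365.0], 0.91), ([360.0, 211.0], 0.38)]
mug [([337.0, 129.0], 0.92)]
```

```bash
python3 - <<'E'
import cv2
a=cv2.imread("pics/top0.png"); cv2.imwrite("pics/topc.png",cv2.resize(a[100:300,220:460],None,fx=3,fy=3,interpolation=cv2.INTER_CUBIC)[:600,:720])
a=cv2.imread("pics/side0.png"); cv2.imwrite("pics/sidec.png",cv2.resize(a[110:400,180:480],None,fx=2,fy=2,interpolation=cv2.INTER_CUBIC))
E
```

```text
(no output)
```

View pics/topc.png

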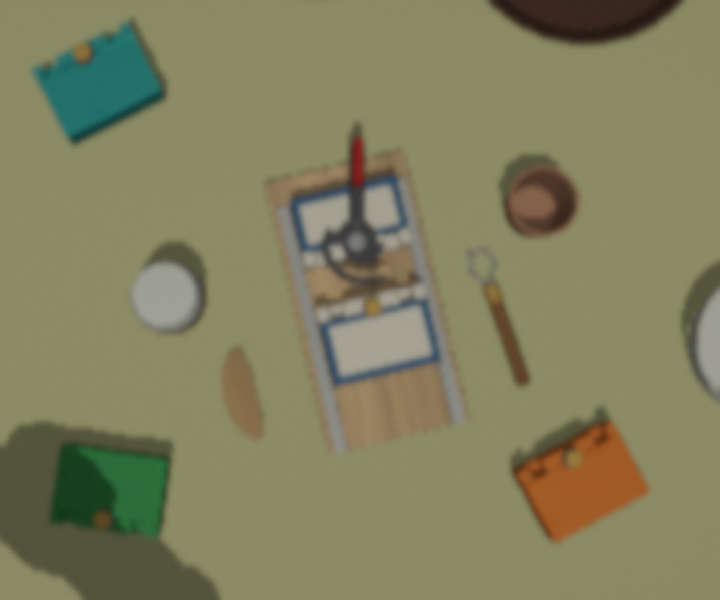

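View pics/sidec.png

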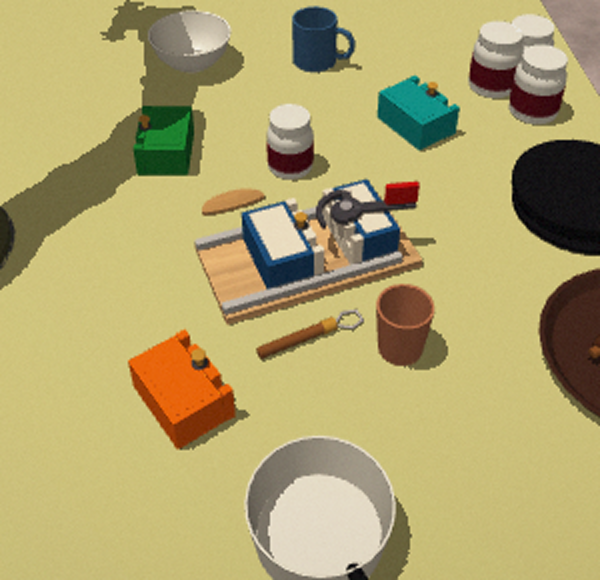

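The top view shows the stand with its closing direction up and slightly left in the picture. The hub is at about (339,180), the stud at (344,202) and the paddle at (339,154), with the jar and rib to the left and the cup and loop tool to the right. Next I fit the stand pose.

```bash
cat > h.py <<'E'
import numpy as np,cv2
from station import *
def ray(cam,uv,z):
    c=vision.camera_info(cam);K,R,t=map(np.array,(c["mtx"],c["R"],c["t"]))
    o=-R.T@t; d=R.T@np.linalg.solve(K,[uv[0],uv[1],1.]); return (o+d*(z-o[2])/d[2])
def proj(cam,X):
    c=vision.camera_info(cam);x=np.atleast_2d(X)@np.array(c["R"]).T+np.array(c["t"]);x=x@np.array(c["mtx"]).T
    return x[:,:2]/x[:,2:]
E
python3 - <<'E'
from h import *
from scipy.optimize import least_squares
T=lambda x,y:(220+(x+.5)/3-.5,100+(y+.5)/3-.5)
S=lambda x,y:(180+(x+.5)/2-.5,110+(y+.5)/2-.5)
pts=[("top",T(266,183),(.1,.075,.015)),("top",T(404,150),(.1,-.075,.015)),("top",T(468,420),(-.19,-.075,.015)),("top",T(334,452),(-.19,.075,.015)),
("top",T(357,241),(.012,0,.081)),("top",T(290,199),(.07,.055,.07)),("top",T(396,175),(.07,-.055,.07)),
("side",S(346,206),(.012,0,.081)),("side",S(423,264),(.1,-.075,.015)),("side",S(229,318),(-.19,-.075,.015))]
def f(p,r=False):
    c,s=np.cos(p[2]),np.sin(p[2]);e=[]
    for cam,uv,L in pts:
        X=np.array([p[0]+c*L[0]-s*L[1],p[1]+s*L[0]+c*L[1],L[2]]);e.append(proj(cam,X)[0]-uv)
    return np.array(e) if r else np.array(e).ravel()
r=least_squares(f,[.5,-.05,.25],loss="soft_l1");print(r.x);print(f(r.x,True).round(1))
x,y,a=r.x;u=np.array([np.cos(a),np.sin(a)]);v=np.array([-u[1],u[0]])
def loc(X):d=X[:2]-[x,y];return X.round(4),(d@u).round(4),(d@v).round(4)
print("pivot",r.x[:2]+.012*u, loc(ray("top",T(357,241),.081)))
print("stud",loc(ray("top",T(372,305),.0875)),loc(ray("side",S(301,217),.0875)))
print("paddle top",loc(ray("top",T(358,138),.115)),loc(ray("top",T(358,186),.115)))
print("paddle side ctr",loc(ray("side",S(402,193),.098)))
for n,p,z in(("cup",T(541,201),.085),("jar",T(166,296),.1),("looptip",T(481,250),.01),("loopend",T(522,382),.01),("rib",T(243,393),.007)):print(n,loc(ray("top",p,z)))
E
```

```text
[ 0.58762824 -0.07002957  0.25795346]
[[-0.4 -0.1]
 [ 0.2 -0.1]
 [ 1.1  0.2]
 [-1.3  0.9]
 [ 0.1  0.3]
 [ 0.1  0.3]
 [ 0.2 -0.2]
 [ 1.   0.2]
 [ 1.2 -2.4]
 [-0.6  0.1]]
pivot [ 0.59923121 -0.06696834] (array([ 0.6002, -0.0665,  0.081 ]), np.float64(0.013), np.float64(0.0002))
stud (array([ 0.5363, -0.0824,  0.0875]), np.float64(-0.0528), np.float64(0.0011)) (array([ 0.5317, -0.0871,  0.0875]), np.float64(-0.0585), np.float64(-0.0022))
paddle top (array([ 0.698 , -0.0641,  0.115 ]), np.float64(0.1083), np.float64(-0.0224)) (array([ 0.6508, -0.0651,  0.115 ]), np.float64(0.0623), np.float64(-0.0113))
paddle side ctr (array([ 0.6738, -0.0668,  0.098 ]), np.float64(0.0841), np.float64(-0.0188))
cup (array([ 0.644 , -0.2488,  0.085 ]), np.float64(0.0089), np.float64(-0.1872))
jar (array([0.5398, 0.1206, 0.1   ]), np.float64(0.0024), np.float64(0.1965))
looptip (array([ 0.6006, -0.1989,  0.01  ]), np.float64(-0.0204), np.float64(-0.1279))
loopend (array([ 0.4641, -0.2435,  0.01  ]), np.float64(-0.1637), np.float64(-0.1363))
rib (array([0.4461, 0.0457, 0.007 ]), np.float64(-0.1073), np.float64(0.148))
```

The fit is consistent: the pivot is at about (0.600,-0.067), the closing yaw is 0.258 and cam is about 0.77. Next I check reachability for opening and closing, with joint 7 in range.

```bash
cat >> h.py <<'E'
A=.258; P=np.array([.5998,-.0668]); U=np.array([np.cos(A),np.sin(A)]); V=np.array([-U[1],U[0]])
def q(th): return [0,np.cos(th/2),np.sin(th/2),0]
def lever(phi,off,r=.077):   # TCP xy beside lever at local angle phi (=cam-1)
    a=phi+A; e=np.array([np.cos(a),np.sin(a)]); n=np.array([-e[1],e[0]]); return P+r*e+off*n
def F(): return np.array(get_state()["contact_force"])
E
python3 - <<'E'
from h import *
s=get_state();print(s["time"],s["eef_rot"],s["contact_force"],s["width"],ctrl.pinch_z)
for k in(0,np.pi/2,np.pi,-np.pi/2):
    print(round(k,2))
    for nm,phi,off in(("o",-.2,.035),("o",-1,.016),("c",-1,-.035),("c",0,-.016),("c",1.1,-.016)):
        j=ctrl.ik([*lever(phi,off),.09],q(phi+A+k)); print(nm,phi,None if j is None else np.round(j,2))
    j=ctrl.ik([*(P+(-.012-.121-.03)*U),.04],q(A+k));print("push",None if j is None else np.round(j,2))
E
```

```text
1.3 [ 1.73684026e-06  1.30525110e-01  9.91445003e-01 -2.99849997e-05] [ 0.70401237 -0.13003358  0.1003996 ] 0.085161423029827 -0.0187
0
o -0.2 [-0.35  0.77  0.67  1.51 -0.52  1.05 -1.07]
o -1 [-0.4   0.96  1.15  1.51 -0.9   1.27 -1.45]
c -1 [-0.3   0.83  0.95  1.59 -0.73  1.11 -1.48]
c 0 [-0.27  0.76  0.61  1.49 -0.48  1.04 -0.86]
c 1.1 [-0.27  0.65  0.37  1.64 -0.28  0.91 -0.  ]
push [-0.26  0.57  0.66  2.15 -0.61  0.62 -0.47]
1.57
o -0.2 [-0.16  0.7   0.3   1.51 -0.23  0.97  0.26]
o -1 [-0.14  0.73  0.48  1.51 -0.37  1.   -0.3 ]
c -1 [-0.1   0.69  0.51  1.59 -0.39  0.96 -0.21]
c 0 [-0.08  0.7   0.25  1.49 -0.19  0.98  0.48]
c 1.1 [-0.02  0.62 -0.04  1.63  0.03  0.89  1.28]
push [-0.19  0.54  0.55  2.15 -0.51  0.58  0.99]
3.14
o -0.2 [ 0.06  0.68 -0.09  1.5   0.07  0.96  1.57]
o -1 [ 0.03  0.68  0.16  1.5  -0.13  0.96  1.06]
c -1 [ 0.04  0.65  0.25  1.58 -0.19  0.93  1.18]
c 0 [ 0.11  0.68 -0.09  1.48  0.07  0.98  1.82]
c 1.1 [ 0.22  0.65 -0.45  1.63  0.33  0.94  2.58]
push [ 0.22  0.48 -0.05  2.15  0.05  0.52  1.97]
-1.57
o -0.2 [ 0.29  0.72 -0.52  1.5   0.39  1.03  2.87]
o -1 [ 0.25  0.68 -0.23  1.5   0.17  0.98  2.38]
c -1 [ 0.29  0.64 -0.17  1.58  0.13  0.93  2.47]
c 0 [-0.47  0.96  1.15  1.49 -0.9   1.28 -2.09]
c 1.1 [-0.39  0.69  0.6   1.64 -0.46  0.96 -1.41]
push [-0.49  0.78  1.15  2.15 -0.97  0.89 -1.62]
```

```bash
python3 - <<'E'
from h import *
k=np.pi/2; phi0=-.22
ctrl.close_gripper(30)
p=lever(phi0,.034); ctrl.movep([*p,.2],q(phi0+A+k)); ctrl.movel([*p,.089])
f0=F(); print("base",f0,get_state()["time"])
off=.017; phi=phi0
ctrl.movel([*lever(phi,off+.003),.089],q(phi+A+k),max_speed=.08)
while phi>-1.15:
    phi-=.09
    ctrl.movel([*lever(phi,off),.089],q(phi+A+k),max_speed=.06)
    a=phi+A; ft=(F()-f0)[:2]@[-np.sin(a),np.cos(a)]
    print(round(phi,2),round(ft,1),(F()-f0).round(1))
    if ft>7: break
print(get_state()["time"])
p,d=vision.grab_frame("top"); cv2.imwrite("pics/top1.png",cv2.resize(p[100:260,270:430],None,fx=3.5,fy=3.5,interpolation=cv2.INTER_CUBIC))
E
```

```text
base [1.07349881 0.19049938 0.65310778] 5.825
-0.31 -0.2 [-0.7 -0.1 -1.8]
-0.4 0.3 [-1.   0.4 -0.9]
-0.49 -0.1 [-0.8  0.1 -0.4]
-0.58 -0.3 [-1.  -0.  -1.3]
-0.67 -0.6 [-1.4  0.  -0.5]
-0.76 -1.4 [-1.  -1.  -0.7]
-0.85 -0.9 [-1.  -0.5 -1.1]
-0.94 -1.2 [-1.2 -0.6 -0.8]
-1.03 -0.7 [-1.1  0.1 -1.4]
-1.12 -1.5 [-1.8 -0.2 -1. ]
-1.21 0.1 [-0.2  0.4 -0.5]
9.1333
```

View pics/top1.png

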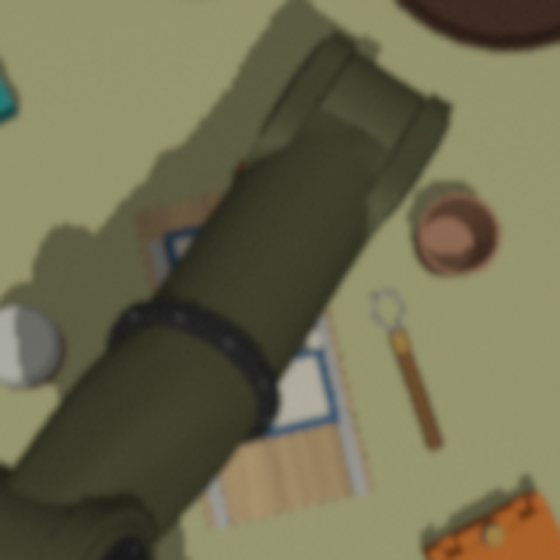

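The arm hides most of the stand in the top view. A red speck at crop (240,168), or pixel (339,148), suggests the paddle has not moved, so I'll check from the side.

```bash
python3 - <<'E'
from h import *
s=get_state();print(s["tcp_pos"],s["eef_rot"],s["width"],lever(-1.21,.017),proj("side",s["tcp_pos"]))
p,d=vision.grab_frame("side"); cv2.imwrite("pics/side1.png",cv2.resize(p[130:300,250:450],None,fx=3.5,fy=3.5,interpolation=cv2.INTER_CUBIC))
E
```

```text
[ 0.65865586 -0.11920095  0.08901073] [-2.44764864e-05  9.51817748e-01  3.06664248e-01  1.11185730e-04] -0.00018523718686365396 [ 0.65831206 -0.11966151] [[378.83033965 222.38602145]]
```

View pics/side1.png

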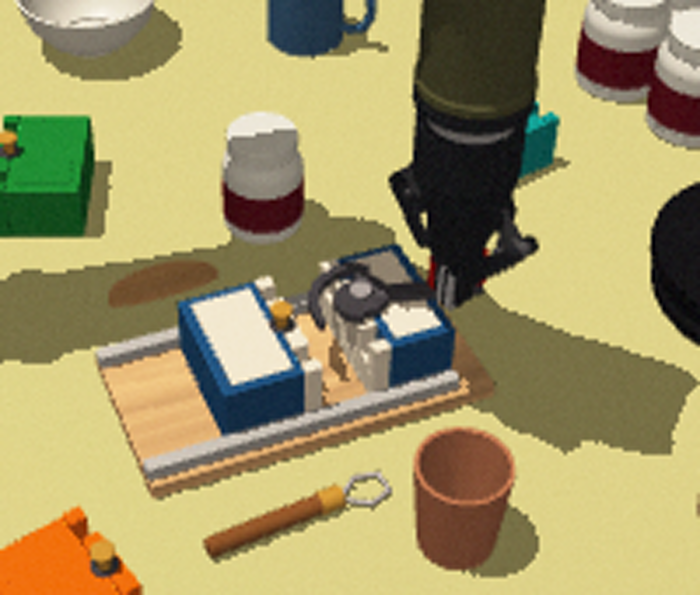

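```bash
python3 - <<'E'
from h import *
for f in("side0","now"):
    if f=="now": p,d=vision.grab_frame("side")
    else: p=cv2.imread("pics/side0.png"); d=np.load("pics/side0.npy")
    b,g,r=[p[...,i].astype(int) for i in range(3)]
    m=(r>110)&(g<50)&(b<50); m[:, :330]=0; m[:,410:]=0; m[240:]=0; m[:180]=0
    ys,xs=np.nonzero(m&(d>0)); c=vision.camera_info("side")
    z=d[ys,xs]; X=np.c_[(xs-c["mtx"][0][2])/c["mtx"][0][0]*z,(ys-c["mtx"][1][2])/c["mtx"][1][1]*z,z]
    W=(X-c["t"])@np.array(c["R"]); print(f,len(W),xs.min(),xs.max(),np.percentile(W,[2,50,98],axis=0).round(3).tolist())
    loc=np.c_[(W[:,:2]-P)@U,(W[:,:2]-P)@V]; print(np.polyfit(loc[:,0],loc[:,1],1),np.median(loc,0))
for phi in(-.23,-1): print(phi,[proj("side",[*lever(phi,0,r),.098]).round(0).tolist() for r in(.054,.077,.1)])
E
```

```text
side0 51 372 388 [[0.651, -0.071, 0.086], [0.665, -0.068, 0.111], [0.694, -0.061, 0.115]]
[-0.21642073 -0.00339585] [ 0.06342262 -0.01705083]
now 5 373 373 [[0.651, -0.071, 0.087], [0.652, -0.068, 0.097], [0.653, -0.067, 0.102]]
[ 1.2863256 -0.0793036] [ 0.05003682 -0.0139937 ]
-0.23 [[[373.0, 206.0]], [[382.0, 206.0]], [[390.0, 205.0]]]
-1 [[[371.0, 216.0]], [[378.0, 220.0]], [[386.0, 224.0]]]
```

The paddle stayed at its start angle, yet the tool ended on its far side. I'll repeat slowly from the left side, measuring the paddle and the tool at each step.

```bash
cat >> h.py <<'E'
def red(cam="side"):
    p,d=vision.grab_frame(cam); b,g,r=[p[...,i].astype(int) for i in range(3)]
    m=(r>70)&(g<.45*r)&(b<.45*r)&(d>0); c=vision.camera_info(cam); K=np.array(c["mtx"])
    ys,xs=np.nonzero(m); z=d[ys,xs]
    W=(np.c_[(xs-K[0,2])/K[0,0]*z,(ys-K[1,2])/K[1,1]*z,z]-c["t"])@np.array(c["R"])
    D=np.linalg.norm(W[:,:2]-P,axis=1); k=(D>.045)&(D<.11)&(W[:,2]>.08)&(W[:,2]<.125); W=W[k]
    if len(W)<3: return len(W),None
    l=W[:,:2].mean(0)-P; return len(W),round(float(np.arctan2(l[1],l[0])-A+1),3),p
E
python3 - <<'E'
from h import *
k=np.pi/2; phi=-.22
s=get_state()["tcp_pos"]; ctrl.movel([s[0],s[1],.16])
print("lifted",red()[:2])
p=lever(phi,.034); ctrl.movep([*p,.16],q(phi+A+k)); print(get_state()["tcp_pos"]); ctrl.movel([*p,.087]); f0=F()
print(get_state()["tcp_pos"],red()[:2])
for off in(.02,.014,.008,.002):
    ctrl.movel([*lever(phi,off),.087],max_speed=.06)
    r=red(); print(off,get_state()["tcp_pos"].round(4) if hasattr(get_state()["tcp_pos"],'round') else get_state()["tcp_pos"],(F()-f0).round(1),r[:2])
if len(r)>2: cv2.imwrite("pics/side2.png",cv2.resize(r[2][130:300,300:450],None,fx=3.5,fy=3.5,interpolation=cv2.INTER_CUBIC))
print(get_state()["time"])
E
```

```text
lifted (165, 0.717)
[ 0.67486171 -0.03090757  0.15919028]
[ 0.67580011 -0.03072166  0.08753728] (163, 0.717)
0.02 [ 0.6761 -0.0442  0.0873] [-1.5 -0.7 -0.4] (165, 0.718)
0.014 [ 0.6762 -0.0501  0.087 ] [-1.4 -1.2 -0.7] (168, 0.709)
0.008 [ 0.6764 -0.0563  0.087 ] [-1.3 -0.6 -0. ] (176, 0.625)
0.002 [ 0.6767 -0.0624  0.087 ] [-0.8 -1.2 -0.1] (168, 0.534)
12.6833
```

View pics/side2.png

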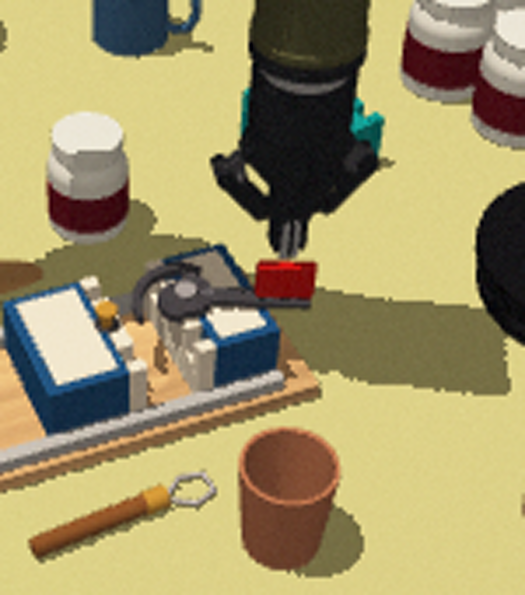

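Contact works now: the lever follows and cam reads 0.53. I'll go on towards open, checking each step.

```bash
python3 - <<'E'
from h import *
k=np.pi/2; phi=-.466; last=.534
for phi in np.arange(-.5,-1.13,-.06):
    ctrl.movel([*lever(phi,.016),.087],q(phi+A+k),max_speed=.06)
    r=red(); f=F(); a=phi+A; ft=f[:2]@[-np.sin(a),np.cos(a)]
    print(round(phi,2),np.round(get_state()["tcp_pos"],4),f.round(1),round(ft,1),r[:2])
    if ft>8 or (r[1] is not None and r[1]-1>phi+.2): break
print(get_state()["time"])
if len(r)>2: cv2.imwrite("pics/side3.png",cv2.resize(r[2][130:300,300:450],None,fx=3.5,fy=3.5,interpolation=cv2.INTER_CUBIC))
E
```

```text
-0.5 [ 0.6784 -0.0696  0.087 ] [-0.4 -0.5  0.1] -0.6 (174, 0.459)
-0.56 [ 0.678  -0.0744  0.087 ] [ 0.6  0.4 -0.3] 0.5 (175, 0.395)
-0.62 [ 0.6774 -0.0791  0.087 ] [0.8 0.  0.7] 0.3 (179, 0.335)
-0.68 [ 0.6765 -0.0837  0.087 ] [ 0.4 -0.7 -0.5] -0.5 (178, 0.275)
-0.74 [ 0.6754 -0.0883  0.087 ] [-0.6 -1.1 -0.5] -1.3 (181, 0.214)
-0.8 [ 0.674  -0.0928  0.087 ] [ 0.2 -0.1  0. ] 0.1 (181, 0.151)
-0.86 [ 0.6723 -0.0972  0.087 ] [-0.2 -0.2  0.1] -0.2 (181, 0.093)
-0.92 [ 0.6703 -0.1015  0.087 ] [-0.3  0.2  0.5] -0.0 (177, 0.032)
-0.98 [ 0.6681 -0.1056  0.087 ] [-1.   1.   0.4] 0.1 (174, -0.027)
-1.04 [ 0.6663 -0.1088  0.0872] [1.1 3.2 1.1] 3.0 (173, -0.065)
-1.1 [ 0.6643 -0.113   0.0881] [1.2 2.9 5.8] 2.9 (171, -0.064)
16.1667
```

The lever is at the open stop: the reading has levelled off at -0.065, which is the bias from the paddle face. I'll back off, verify, then push the half.

```bash
python3 - <<'E'
from h import *
k=np.pi/2
ctrl.movel([*lever(-1.0,.04),.088],q(-1.0+A+k),max_speed=.1); print(red()[:2])
p=lever(-1.0,.04); ctrl.movel([*p,.18]); print(red()[:2])
C=lambda x:P+(x-.012)*U     # stand-local x -> world xy
ctrl.movep([*C(-.165),.18],q(A)); 
r=red(); print(r[:2],get_state()["time"])
p,d=vision.grab_frame("top"); cv2.imwrite("pics/top3.png",cv2.resize(p[120:280,270:430],None,fx=3.5,fy=3.5,interpolation=cv2.INTER_CUBIC))
if len(r)>2: cv2.imwrite("pics/side3.png",cv2.resize(r[2][130:300,300:450],None,fx=3.5,fy=3.5,interpolation=cv2.INTER_CUBIC))
E
```

```text
(176, 0.029)
(174, 0.028)
(170, 0.028) 18.55
```

View pics/side3.png

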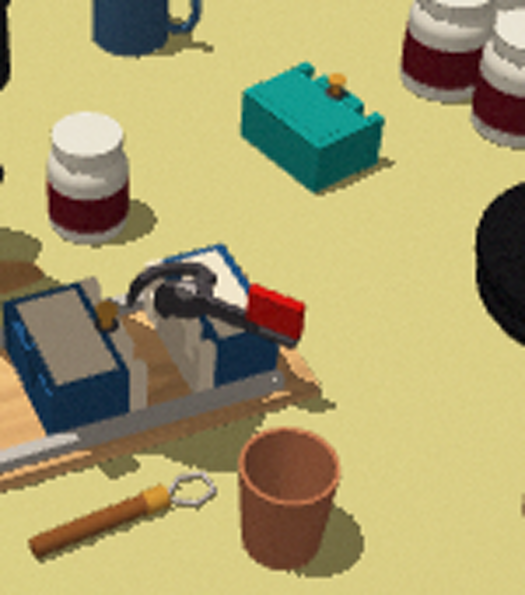

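The lever is open (cam about 0.05–0.1) and the slot mouth at crop (130,300) faces the stud at (107,315). Now I push the half.

```bash
cat >> h.py <<'E'
C=lambda x:P+(x-.012)*U
E
python3 - <<'E'
from h import *
ctrl.movel([*C(-.165),.042],max_speed=.12); f0=F(); print(get_state()["tcp_pos"],f0)
for x in [-.145,-.135,-.125,-.115,-.110,-.106]+list(np.arange(-.104,-.09,.002)):
    ctrl.movel([*C(x),.042],max_speed=.05); f=F()-f0; fu=f[:2]@U
    s=get_state(); xa=(np.array(s["tcp_pos"])[:2]-P)@U+.012
    print(round(x,3),xa.round(4),fu.round(1),f.round(1))
    if fu<-9: break
print(get_state()["time"],red()[:2])
for n,z in(("side",.0875),("top",.0875)):
    if n=="top": vision.grab_frame(n)
    for r in models.recognise(n,"stud")[:4]:
        X=ray(n,r["point"],z)[:2]-P; print(n,np.round(r["point"],1),round(r["p"],2),np.linalg.norm(X).round(4))
p,d=vision.grab_frame("side"); cv2.imwrite("pics/side4.png",cv2.resize(p[150:270,270:420],None,fx=5,fy=5,interpolation=cv2.INTER_CUBIC))
E
```

```text
[ 0.42901463 -0.1121323   0.04244073] [0.3525531  0.92867786 0.27632674]
-0.145 -0.145 -1.1 [-0.8 -1.4  0.1]
-0.135 -0.1347 -0.8 [-0.8 -0.1  0.5]
-0.125 -0.125 -1.5 [-1.4 -0.6  1.9]
-0.115 -0.1148 -1.9 [-1.8 -0.7  1.1]
-0.11 -0.11 -2.1 [-1.9 -0.9  0.9]
-0.106 -0.106 -3.2 [-2.8 -1.8  0.8]
-0.104 -0.1042 -4.7 [-4.4 -1.6  1.9]
-0.102 -0.102 -4.1 [-3.6 -2.5  1.6]
-0.1 -0.0999 -4.3 [-4.  -1.9  1.5]
-0.098 -0.0979 -4.6 [-4.2 -2.   0.6]
-0.096 -0.0971 -6.5 [-6.2 -2.2  3.1]
-0.094 -0.0968 -13.1 [-12.3  -4.8   5.9]
23.5 (174, 0.028)
side [273.6 305.8] 0.92 0.3628
side [262.7 178.9] 0.88 0.302
side [392.3 163. ] 0.87 0.2534
side [333. 231.] 0.74 0.0956
top [254.6 125.7] 0.74 0.3001
top [253.5 259. ] 0.69 0.3441
top [413.1 263.3] 0.6 0.3296
top [330.6 198.1] 0.51 0.0596
```

View pics/side4.png

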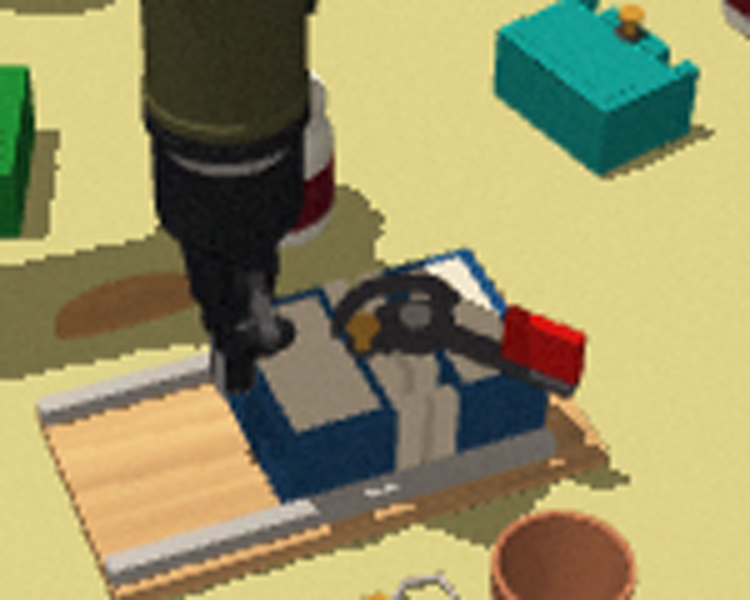

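The half stopped on the hub (13 N) and the stud sits in the cam mouth beside the hub at crop (365,332). Now I close the lever from its other side.

```bash
cat > close.py <<'E'
from h import *
def sweep(a0,a1,step=.08,off=-.0135,lim=16):
    k=np.pi/2
    for phi in np.arange(a0,a1+1e-6,step):
        ctrl.movel([*lever(phi,off),.088],q(phi+A+k),max_speed=.07)
        r=red(); f=F(); a=phi+A; ft=f[:2]@[np.sin(a),-np.cos(a)]
        print(round(phi+1,2),np.round(get_state()["tcp_pos"],3),f.round(1),round(ft,1),r[:2])
        if ft>lim or (phi<.8 and r[1] is not None and r[1]-1<phi-.35): break
    print(get_state()["time"])
E
python3 - <<'E'
from close import *
k=np.pi/2
ctrl.movel([*C(-.115),.042]); ctrl.movel([*C(-.115),.18])
p=lever(-.94,-.04); ctrl.movep([*p,.18],q(-.94+A+k)); ctrl.movel([*p,.088]); print(F().round(1),red()[:2])
sweep(-.98,.75)
E
```

```text
[-0.6 -0.3  0. ] (71, 0.035)
0.02 [ 0.648 -0.128  0.088] [-0.9  0.3  0.6] 0.3 (99, 0.027)
0.1 [ 0.653 -0.124  0.088] [ 0.6 -0.4 -0.4] -0.0 (112, 0.024)
0.18 [ 0.658 -0.119  0.088] [1.4 0.6 0.9] -1.3 (119, 0.097)
0.26 [ 0.662 -0.114  0.088] [1.1 1.1 2.8] -1.5 (124, 0.174)
0.34 [ 0.666 -0.109  0.088] [ 1.1 -0.1  2.5] -0.3 (127, 0.256)
0.42 [ 0.669 -0.104  0.088] [1.2 0.8 2.6] -1.2 (130, 0.338)
0.5 [ 0.672 -0.098  0.088] [2.  1.  3.5] -1.4 (129, 0.412)
0.58 [ 0.674 -0.092  0.088] [2.2 0.8 3.2] -1.2 (126, 0.499)
0.66 [ 0.676 -0.086  0.088] [ 2.4 -0.   4.3] -0.2 (120, 0.569)
0.74 [ 0.677 -0.08   0.088] [ 1.2 -0.2  5.1] 0.2 (122, 0.651)
0.82 [ 0.677 -0.074  0.088] [0.7 0.9 5.7] -0.8 (122, 0.73)
0.9 [ 0.678 -0.067  0.088] [-0.3  0.9  5.2] -1.0 (120, 0.815)
0.98 [ 0.677 -0.061  0.088] [-0.2 -1.1  7. ] 1.1 (115, 0.894)
1.06 [ 0.677 -0.055  0.088] [-1.   0.1  7.4] -0.4 (108, 0.972)
1.14 [ 0.675 -0.049  0.088] [-0.6 -0.5  6.3] 0.2 (109, 1.047)
1.22 [ 0.674 -0.043  0.088] [-0.3 -0.2  7.6] 0.0 (107, 1.117)
1.3 [ 0.672 -0.037  0.088] [-0.6 -1.5  7.5] 0.9 (107, 1.165)
1.38 [ 0.669 -0.031  0.088] [ 0.  -0.1  7.3] 0.1 (114, 1.214)
1.46 [ 0.666 -0.026  0.088] [-1.2 -0.3  7.3] -0.6 (114, 1.25)
1.54 [ 0.663 -0.021  0.088] [-0.8 -0.3  7.1] -0.4 (122, 1.293)
1.62 [ 0.659 -0.016  0.088] [-0.4 -1.9  8.1] 0.9 (122, 1.336)
1.7 [ 0.654 -0.011  0.088] [-0.7 -0.7  6.5] -0.2 (119, 1.391)
33.4583
```

The lever lags the tool while the upward force grows to 7 N, so the tip may be riding on something. Checking by eye.

```bash
python3 - <<'E'
from h import *
p,d=vision.grab_frame("side"); cv2.imwrite("pics/side5.png",cv2.resize(p[130:270,290:440],None,fx=4.2,fy=4.2,interpolation=cv2.INTER_CUBIC))
s=get_state();t=proj("side",s["tcp_pos"])[0];print(t,(t-[290,130])*4.2,s["width"],s["eef_rot"],s["tcp_pos"])
E
```

```text
[369.95103142 196.21048561] [335.79433195 278.08403957] 3.8535329624751874e-05 [-7.45778635e-04  3.03614262e-01  9.52794735e-01  1.31422469e-04] [ 0.6544389  -0.01130932  0.08813406]
```

View pics/side5.png

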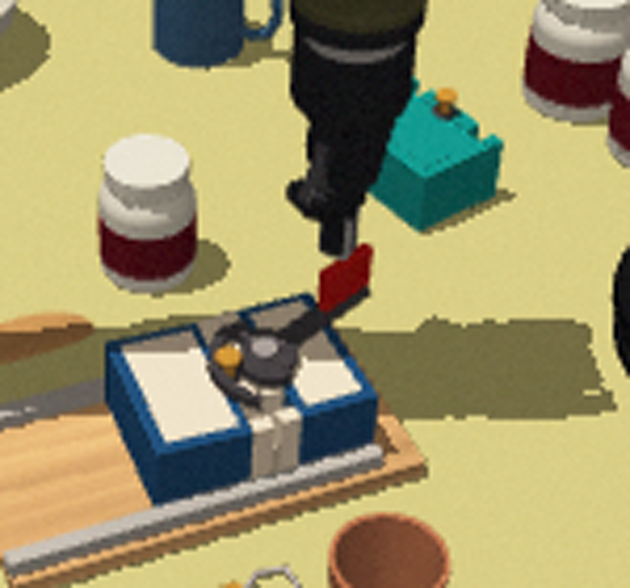

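The fingertip shows about 5 px above the projected TCP, so the real tip is some 20 mm higher than reported. It only grazed the paddle's top and slid over it. Going down to z = 0.074 is safe either way, because the mould top is at 70 mm. I'll lift, go back round to the clockwise side and push lower.

```bash
sed -i 's/,\.088\]/,.074]/' close.py; python3 - <<'E'
from close import *
k=np.pi/2
s=get_state()["tcp_pos"]; ctrl.movel([s[0],s[1],.16]); r=red(); print(r[:2]); ph=r[1]-1
p=lever(ph,-.035); ctrl.movep([*p,.16],q(ph+A+k)); ctrl.movel([*p,.074]); print(F().round(1),red()[:2])
sweep(ph,1.18)
E
```

```text
(123, 1.395)
[ 0.6 -0.2  0.2] (98, 1.389)
1.4 [ 0.669 -0.03   0.074] [-0.2  0.3 -0.5] -0.3 (72, 1.448)
1.48 [ 0.666 -0.025  0.074] [ 0.6 -0.3  0. ] 0.6 (64, 1.496)
1.56 [ 0.663 -0.02   0.074] [ 0.5 -0.2  0.1] 0.5 (68, 1.574)
1.64 [ 0.659 -0.015  0.074] [-0.   0.3  0.7] -0.2 (64, 1.658)
1.72 [ 0.654 -0.011  0.074] [ 0.8 -0.2  0.1] 0.8 (63, 1.756)
1.8 [ 0.649 -0.006  0.074] [-0.1  0.5 -0.1] -0.3 (60, 1.839)
1.88 [ 0.644 -0.003  0.074] [-0.6  1.1  0.2] -1.0 (61, 1.93)
1.96 [0.639 0.001 0.074] [ 0.7 -0.  -0.6] 0.7 (59, 2.018)
2.04 [0.634 0.004 0.074] [ 0.1  0.  -0.6] 0.0 (56, 2.104)
2.12 [0.63  0.005 0.074] [ 4.5 -1.3 -2.6] 4.7 (58, 2.153)
38.4917
```

The lever follows well now. I press on to the stop, then back off and verify.

```bash
python3 - <<'E'
from close import *
k=np.pi/2
sweep(1.16,1.4,step=.04,lim=15)
s=get_state(); a=1.1+A; n=np.array([-np.sin(a),np.cos(a)]); t=np.array(s["tcp_pos"])
b=t[:2]-.03*n; ctrl.movel([*b,t[2]],max_speed=.08); print(red()[:2]); ctrl.movel([*b,.2]); 
ctrl.movep([.42,-.16,.3],q(A)); print(red()[:2],get_state()["time"])
p,d=vision.grab_frame("top"); cv2.imwrite("pics/top6.png",cv2.resize(p[130:230,290:390],None,fx=6,fy=6,interpolation=cv2.INTER_CUBIC))
E
```

```text
2.16 [0.63  0.006 0.075] [14.6 -3.1 -8.3] 14.9 (58, 2.152)
2.2 [0.631 0.006 0.075] [ 22.4  -4.6 -12.1] 22.8 (57, 2.152)
39.0917
(61, 2.15)
(60, 2.151) 42.7417
```

View pics/top6.png

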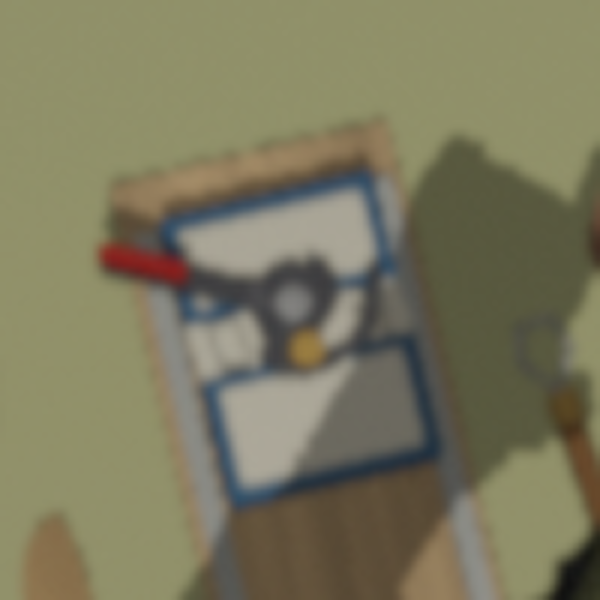

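The lever is at its closed stop and held at 22 N. The stud at crop (306,346) is about 23 mm from the hub at (294,300), and the halves are together. Handing in.

```bash
python3 -c "
from station import *
ctrl.pause(.3); print(ticket.close_job())"
```

```text
the job is handed in; nothing more can be done
None
```

The mould is closed and the job handed in at about 43 s of the 72 s allowed. The lever is at its closed stop, the stud is about 23 mm from the cam's axis, and I saw no pot or tool shifted; the hand-in returned no verdict.

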